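Clip a brazing test coupon into the marking jig

ROBOT

A 6-joint arm with a two-finger parallel gripper is mounted at the origin on a cart in front of the work surface, level with it; the furniture and walls round the work are solid. World frame = base frame: x ahead of the robot, y to its left, z up, the work surface at z = 0. Lengths are in mm, angles in rad, forces in N, time in s.
With the tool pointing down it reaches from about 350 to 975 mm from the base axis. Payload 17.4 kg.
Tool frame: the origin (TCP) lies midway between the tips of the shut fingers; the grasp point (between the pads) lies 19 mm behind it; z points along the fingers, y is the line along which they close (so a half turn about z gives the same grasp; the last joint's range is limited). The gripper opens to 85 mm and grips with 20 to 120 N. Pads are 22 mm wide; open, the fingers measure 114 mm over their backs; the gripper's body (76 mm by 85 mm) begins 54 mm behind the grasp point. The pads swing forward as they close: fully open they stand 13 mm farther back than shut.
Start: joints at [-1.276, 0.116, 1.442, -0, 1.584, -0.038], TCP at [220.507, -637.972, 200.403] pointing down, gripper open.
Joint ranges: [-2.83, 2.83], [-0.83, 2.19], [0.07, 2.5], [-1.14, 4.28], [0.01, 3], [-2.97, 2.97]. Speed limits (rad/s): [1.89, 1.89, 2.22, 3.14, 3.14, 3.14].

INTERFACE

Orientations are given as [roll, pitch, yaw] about the fixed x, y, z axes, in that order (R = Rz(yaw) Ry(pitch) Rx(roll)).
In Python, from plant import readout, imaging, order gives the robot as it stands.
- The arm moves only by the tool send_rows, never from a script. Its argument "plan" is text: rows parted by semicolons, each of 7 numbers parted by spaces: the turn, a rotation vector about the tool's x, y, z in rad, then the shift along the tool's x, y, z in mm, then the closure in counts, from 0 (fully open) to 255 (shut). In form: wx wy wz tx ty tz grip; .... A call has 1 to 12 rows; each row is the pose to reach, as a shift and turn from the pose commanded when the call began, along the tool's axes at that moment; what a row does not reach only later rows make up. A row lasts 1/8 s, in which the tool goes at most 62.5 mm and 10.7 degrees, less where a joint would pass 70% of its speed; a pose out of reach is approached as far as the arm can. A call with a gripper value outside its range is refused whole. The fingers move at their own pace and stop on an object; "force" is the grip in N (left out, the last holds). Time passes only in rows, so rows that repeat a pose let the fingers close. It gives the time, the measured TCP pose, the force, the opening and the grip force at its end, in the units of the state.
- readout.state(): the state, without advancing time (a new reading comes with each control period).
- imaging.get_image(name): name is "scene" or "top" or "wrist"; returns a dict with "image" (420x560x3 uint8, red, green, blue), "fx", "fy", "cx", "cy" (pixels), "T" (4x4, takes a point from camera to world coordinates); the wrist camera has in their place "hand_eye" (4x4, takes a point from camera to tool coordinates, whose origin is the TCP and whose axes are the flange's). Camera axes: x right, y down, z forward; pixel columns grow to the right and rows downward; lengths in mm; the calibration is good to about 2 mm. The wrist camera is an equidistant fisheye: a pixel r from the principal point sees the ray r / f radians off the axis. A picture is of the moment at which its call begins: read the wrist's pose just before it. There is no depth.
- order.finish_job(): hands the job in; it is judged then, once.
The state is a dict: "time_s": time; "q": joint angles; "dq": joint speeds; "joint_torque": joint torques, N m; "eef_pos": TCP position; "tcp_rot": TCP orientation; "ft_force": force on the tool from outside, world axes, zero at the start; "ft_torque": the same for the moment, N m; "width": finger opening in mm; "grip_force": force on a finger pad.
Only numpy, scipy, OpenCV 4.12 (cv2) and the standard library are available. Lean on these libraries where they do the work, as an engineer would, in place of code of your own. Each camera call takes 0.05 s, during which the arm holds its last target. There are 200 camera calls.

TASK

Load the copper brazing test coupon into the blue marking jig, only pushing it, never picking it up. With one fingertip hold the red thumb tab of the spring clip right down so that the nose lifts, and while it stays down push the coupon under the nose with the other fingertip until it sits square against the back stop; then let go of the tab so the clip clamps the coupon, and leave the other things on the bench as they are.

Things in the scene. Friction and masses are not known exactly. Their poses are not given: they have to be found in the camera images.
- jig: Marking jig screwed to the bench: blue base 165x88x8 mm (x = -105 to +60) with a ground steel bed. Origin at bench height on the centre line, below the face of the back stop; x = the direction the coupon is pushed in (clip end is +x), z up. All x, y in mm below are in this frame. Screw heads 4 mm high near the corners, at y = +-35.
- jig_bed (a point): Point on the steel bed at x = -50, y = 0, at the mouth of the guide. The bed's top is 18 mm above the bench, x = -100 to +3, 78 mm wide. Two dark side rails 5 mm high stand 43 mm apart from x = -32 to 0 and flare outward to 64 mm apart at x = -60, a funnel for the coupon.
- jig_stop (a point): Middle of the back stop's face (x = 0), 3 mm above the bed; the stop is 6 mm high. Behind it two lugs (x = 0 to 14, y = +-14 to 19, up to 38 mm above the bench) carry the clip's hinge pin, which runs along y at x = +6, 31 mm above the bench.
- coupon: Brazing test coupon, copper plate 42 (along its x) x 40 x 8 mm, 0.12 kg, with a brass bead 2 mm proud across its top. Origin: centre of its underside. Starts loose on the bed in the funnel, 24 to 38 mm short of the clip's nose, slightly askew, its x roughly along the jig's. Fully home: origin at x = -21, y = 0, on the bed. (A stack of finished coupons stands by the wooden tray.)
- clip (a joint): Angle of the spring clip about its pin, rad. 0 = at rest: the nose blocks the coupon. Grows as the red tab is pressed; above 0.31 the nose clears the coupon; 0.42 = tab fully down on its stop. Clamping a coupon it reads about 0.30. The spring shuts it when the tab is let go; pushing the coupon against the nose does not open it.
- clip_tab (a point): Middle of the red thumb tab's top (41 mm along x, 28 wide). At rest the tab slopes up 0.42 rad away from the pin, this point at x = +35, 33 mm above the bench. Fully down it is level, its top 21 mm above the bench (3 mm above the bed), from x = +13 to +54, and being slick nylon lets a fingertip slide along it. Holding it down takes 4 N at its far end, 10 N near the pin.
- clip_nose (a point): Lower edge of the clip's steel nose (24 mm wide), which clamps down on the coupon. At rest it hangs 2 mm above the bed, its front at about x = -15; with the tab fully down it is 10 mm above the bed.
- marker: Bystander: black and white marker pen, 134 mm long, 18 mm thick, lying beside the jig; leave alone. Origin at the centre of its underside.
- pliers: Bystander: pliers with red handles, 172x57 mm, 13 mm high, lying beside the jig; leave alone. Origin at the centre of its underside.
- screwdriver: Bystander: screwdriver with a yellow handle, 193 mm long, 27 mm high, lying on the bench; leave alone. Origin at the centre of its underside.
- tape: Bystander: roll of blue tape, 62 mm across, 19 mm high; leave alone. Origin at the centre of its underside.
- sander: Bystander: brown cork sanding block, 64x96x24 mm; leave alone. Origin at the centre of its underside.
- valve: Bystander: brass ball valve with a red lever, 122 mm long, 51 mm high; leave alone. Origin at the centre of its underside.
- elbow: Bystander: copper pipe elbow, 51x51x22 mm; leave alone. Origin at the centre of its underside.

How it is judged (in metres and radians):
On the way, in this order (a step that is already met when the one before it is completed fails the run):
1. a fingertip holds the clip's tab down, nose raised clear of the coupon's thickness, with the coupon still in front of the nose (value of joint clip above 0.325 rad and contact force between the fingers and clip above 1 N and x of coupon in the frame of jig below -0.0325 m), for 0.2 s.
2. with the tab still held down the coupon is pushed home against the back stop (value of joint clip above 0.325 rad and contact force between the fingers and clip above 1 N and x of coupon in the frame of jig between -0.023 and -0.019 m), for 0.1 s.
At the end, for the whole second after the job is handed in: The coupon lies flat and at rest on the bed, against the back stop (within 2 mm) and square in the rails (within 0.09 rad, 3 mm sideways), and the released clip clamps it (clip joint 0.26 to 0.325 rad, at least 1.5 N on the coupon) (x of coupon in the frame of jig between -0.023 and -0.019 m and y of coupon in the frame of jig between -0.003 and 0.003 m and angle between the x axis of coupon and the x axis of jig, either way round below 0.09 rad and angle between coupon's own z axis and vertical below 0.06 rad and z of coupon in the frame of jig between 0.0165 and 0.0195 m and value of joint clip between 0.26 and 0.325 rad and contact force between clip and coupon above 1.5 N and linear speed of coupon below 0.01 m/s); the robot touches nothing.
It fails at once if the coupon is lifted more than 4 mm off the bed or tipped by more than 0.3 rad (z of coupon in the frame of jig above 0.022 m or angle between coupon's own z axis and vertical above 0.3 rad).
It fails at once if the coupon is pushed off the jig's bed (z of coupon in the frame of jig below 0.013 m).
It fails at once if another thing on the bench is moved by more than 20 mm (distance of any of marker, pliers, screwdriver, tape, sander, valve, elbow from where it was at the start of the episode above 0.02 m).
It also fails if it takes over 45 s, if anything falls off the work surface, if the arm or the gripper's body presses on something with over 40 N, if the wrist force passes 120 N, or if a joint passes its speed limit or range.

## Working session

There is one attempt and no reset: what is moved stays moved. The work goes in short steps, Python scripts to look and compute and a tool call to move; the robot and the scene stay as the last step left them, time stands still between calls to the robot, and variables do not carry over. Pictures are saved under pics/ and viewed, at most 10 in all, crops included, and the job is handed in when it is done.

Besides the shell and the picture viewer there is one more tool, called after "Call:" by a JSON object that holds its "op" and its "data". send_rows: Moves the arm, as the interface text tells. Its arguments: {"type":"object","properties":{"plan":{"type":"string"},"force":{"type":"number"}},"required":["plan"]}

```bash
mkdir -p pics; ls
cat > h.py <<'E'
import numpy as np, cv2
from scipy.spatial.transform import Rotation as R
from plant import readout, imaging, order
def ray(im,u,v):
    T=np.array(im["T"]); d=T[:3,:3]@np.array([(u-im["cx"])/im["fx"],(v-im["cy"])/im["fy"],1]); return T[:3,3],d
def onplane(im,u,v,z):
    o,d=ray(im,u,v); return o+d*(z-o[2])/d[2]
def proj(im,p):
    T=np.linalg.inv(np.array(im["T"])); c=T[:3,:3]@np.array(p,float)+T[:3,3]; return np.array([im["fx"]*c[0]/c[2]+im["cx"],im["fy"]*c[1]/c[2]+im["cy"]])
def save(n,a): cv2.imwrite("pics/"+n,a[...,::-1])
E
python3 - <<'E'
from h import *
import pickle
s=readout.state(); print(s["eef_pos"],s["tcp_rot"],s["width"],s["time_s"])
ims={n:imaging.get_image(n) for n in("scene","top")}
pickle.dump(ims,open("ims.pkl","wb"))
for n in ims: print(n,np.array(ims[n]["T"]).round(2).tolist(),ims[n]["fx"],ims[n]["cx"],ims[n]["cy"])
save("both.png",cv2.resize(np.vstack([ims["scene"]["image"],ims["top"]["image"]]),(400,600)))
save("top.png",cv2.resize(ims["top"]["image"],(800,600),interpolation=cv2.INTER_CUBIC))
save("scene.png",cv2.resize(ims["scene"]["image"],(800,600),interpolation=cv2.INTER_CUBIC))
E
```

```text
pics
[ 220.44540673 -637.76333804  199.67463388] [-3.14047726e+00 -3.30562156e-05  3.32807841e-01] 85.60503458005361 0.0
scene [[-0.78, -0.28, 0.57, -265.45], [-0.63, 0.31, -0.71, 977.33], [0.02, -0.91, -0.42, 624.84], [0.0, 0.0, 0.0, 1.0]] 459.8197106054072 279.0711425894769 213.75112712712456
top [[-0.01, -1.0, 0.08, 412.1], [-1.0, 0.01, -0.01, 39.49], [0.01, -0.08, -1.0, 1106.65], [0.0, 0.0, 0.0, 1.0]] 409.4418429437559 282.6406606001883 204.3834659855142
```

View pics/top.png

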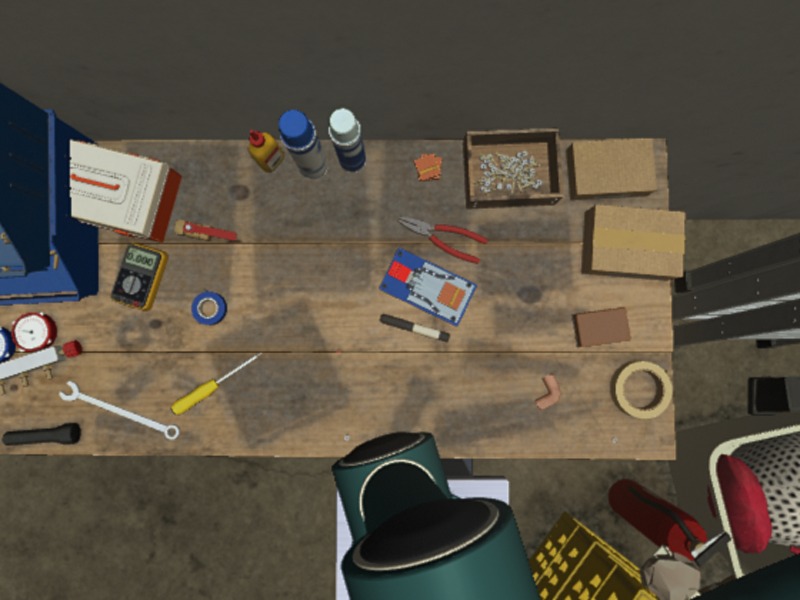

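View pics/scene.png

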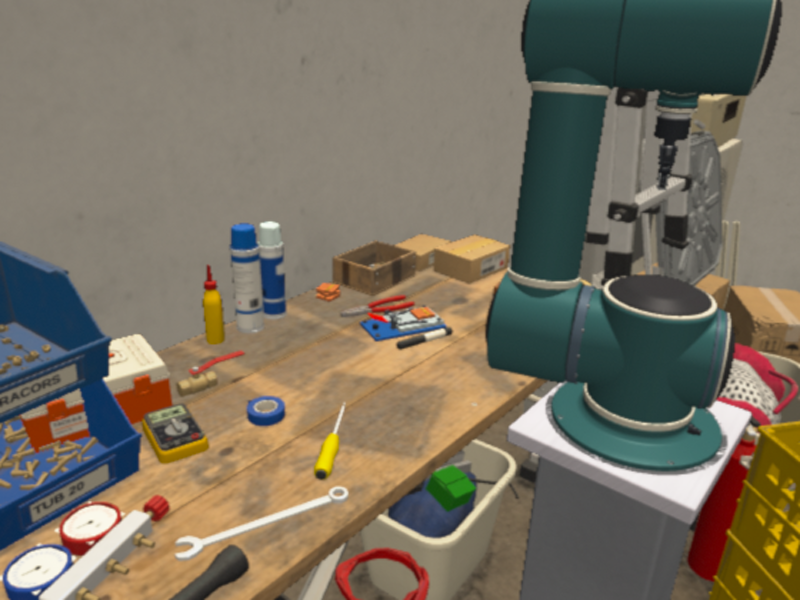

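The top view shows the jig at about (428,288), its red tab at the left end (400,272) and the coupon on the bed at (453,293). The marker lies below it at (415,328) and the pliers above at (440,240). The scene view confirms this layout.

Run:
```python
from h import *
import pickle
im=pickle.load(open("ims.pkl","rb"))["top"]; a=im["image"]; hsv=cv2.cvtColor(a,cv2.COLOR_RGB2HSV)
x0,y0,x1,y1=260,168,342,234
c=a[y0:y1,x0:x1].astype(int); h=hsv[y0:y1,x0:x1]
base=((c[...,2]>c[...,0]+25)&(c[...,2]>70)).astype(np.uint8)
red=((c[...,0]>150)&(c[...,1]<60)).astype(np.uint8)
cop=((h[...,0]>4)&(h[...,0]<18)&(h[...,1]>150)&(c[...,0]>150)&(c[...,1]>70)).astype(np.uint8)
def w(p,z): return onplane(im,p[0]+x0,p[1]+y0,z)[:2].round(1)
for n,m,z in(("base",base,8),("red",red,33),("cop",cop,26)):
    n_,l,st,ce=cv2.connectedComponentsWithStats(m,connectivity=8)
    for i in range(1,n_):
        if st[i,4]>25: print("  comp",st[i],w(ce[i],z))
    pts=np.argwhere(m)[:,::-1].astype(np.float32)
    if n!="base":
        k=1+np.argmax(st[1:,4]); pts=np.argwhere(l==k)[:,::-1].astype(np.float32)
    bx=cv2.boxPoints(cv2.minAreaRect(pts)); W=np.array([w(p,z) for p in bx]); e=np.diff(W,axis=0)
    print(n,W.tolist(),np.hypot(*e.T).round(1),W.mean(0),[np.degrees(np.arctan2(q[1],q[0])).round(1) for q in e])
save("crop.png",cv2.resize(a[y0:y1,x0:x1],None,fx=8,fy=8,interpolation=cv2.INTER_CUBIC))
```

```text
comp [  6   6  68  54 643] [515.7   6.1]
base [[504.5, 79.9], [583.3, 42.2], [511.3, -106.0], [433.2, -67.6]] [ 87.4 164.8  87. ] [508.075 -12.875] [np.float64(-25.6), np.float64(-115.9), np.float64(153.8)]
  comp [ 12  15  15  14 128] [534.4  40.8]
red [[530.9, 62.2], [554.2, 50.5], [538.6, 19.9], [515.4, 31.7]] [26.1 34.3 26. ] [534.775  41.075] [np.float64(-26.7), np.float64(-117.0), np.float64(153.0)]
  comp [ 47  31  12  15 106] [492.  -48.7]
  comp [56 35  9 13 51] [483.4 -67.5]
cop [[482.2, -32.2], [511.9, -47.4], [502.2, -66.3], [472.6, -51.2]] [33.4 21.2 33.2] [492.225 -49.275] [np.float64(-27.1), np.float64(-117.2), np.float64(153.0)]
```

View pics/crop.png

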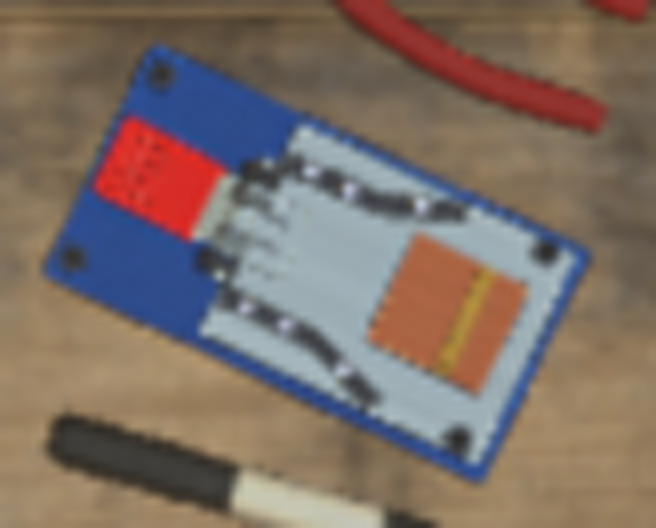

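The crop shows the red tab at (160,178), the coupon's corners at about (418,233), (527,290), (480,393) and (368,338), and its bead towards the rear. The base measures 165x87 mm, which matches the given size.

```bash
cat >> h.py <<'E'
th=np.radians(64.1); U=np.array([np.cos(th),np.sin(th)]); V=np.array([-U[1],U[0]]); O=np.array([508.1,-12.9])+22.5*U
def tojig(p): d=np.array(p)[:2]-O; return np.array([d@U,d@V]).round(1)
def toworld(x,y=0): return O+x*U+y*V
def go(x,y,z,yaw=th-np.pi/2,rpy=None):
    "turn and shift in tool axes from the current measured pose to jig x,y, height z"
    s=readout.state(); R0=R.from_euler("xyz",s["tcp_rot"]); R1=R.from_euler("xyz",[np.pi,0,yaw])
    w=(R0.inv()*R1).as_rotvec(); t=R0.inv().apply(np.r_[toworld(x,y),z]-np.array(s["eef_pos"]))
    print("turn",w.round(4),"shift",t.round(1))
E
python3 - <<'E'
from h import *
import pickle
im=pickle.load(open("ims.pkl","rb"))["top"]
P=np.array([onplane(im,260+(a+.5)/8-.5,168+(b+.5)/8-.5,26)[:2] for a,b in((418,233),(527,290),(480,393),(368,338))])
print([tojig(p).tolist() for p in P],tojig(P.mean(0)),toworld(0),toworld(-112))
go(-112,0,120); go(-45,0,200); print(np.hypot(*toworld(0)))
E
```

```text
[[-48.7, -21.4], [-89.4, -19.9], [-89.9, 17.7], [-48.7, 17.2]] [-69.2  -1.6] [517.92804024   7.34005003] [469.00623994 -93.41042122]
turn [-1.000e-03  4.000e-04  7.849e-01] shift [ 412.8 -433.2   80.2]
turn [-1.000e-03  4.000e-04  7.849e-01] shift [ 4.601e+02 -4.807e+02  3.000e-01]
517.980049036109
```

Call:
{"op": "send_rows", "data": {"plan": "0 0 0.785 413 -433 0 255;0 0 0.785 413 -433 0 255;0 0 0.785 413 -433 0 255;0 0 0.785 413 -433 0 255;0 0 0.785 413 -433 0 255;0 0 0.785 413 -433 0 255;0 0 0.785 413 -433 0 255;0 0 0.785 413 -433 0 255;0 0 0.785 413 -433 0 255;0 0 0.785 413 -433 40 255;0 0 0.785 413 -433 80 255;0 0 0.785 413 -433 80 255"}}

```text
time_s: 1.6
eef_pos: [468.0, -93.1, 117.8]
tcp_rot: [3.141, 0.005, -0.451]
ft_force: [0.5, -0.6, 0.2]
width: -0.2
grip_force: 0.0
```

```bash
cat >> h.py <<'E'
def wpix(im,p,s):
    "world point -> wrist fisheye pixel"
    T=np.array(im["hand_eye"]); Rt=R.from_euler("xyz",s["tcp_rot"]).as_matrix()
    q=Rt.T@(np.array(p)-s["eef_pos"]); c=T[:3,:3].T@(q-T[:3,3]); r=np.hypot(c[0],c[1]); a=np.arctan2(r,c[2])
    return np.array([im["cx"]+im["fx"]*a*c[0]/r, im["cy"]+im["fy"]*a*c[1]/r])
def wplane(im,u,v,z,s):
    T=np.array(im["hand_eye"]); Rt=R.from_euler("xyz",s["tcp_rot"]).as_matrix()
    x,y=(u-im["cx"])/im["fx"],(v-im["cy"])/im["fy"]; a=np.hypot(x,y); d=np.array([x/a*np.sin(a),y/a*np.sin(a),np.cos(a)])
    d=Rt@(T[:3,:3]@d); o=Rt@T[:3,3]+s["eef_pos"]; return o+d*(z-o[2])/d[2]
E
python3 - <<'E'
from h import *
import pickle
s=readout.state(); im=imaging.get_image("wrist"); pickle.dump((s,im),open("w1.pkl","wb"))
print(s["time_s"],s["eef_pos"],s["tcp_rot"],s["width"],tojig(s["eef_pos"]),im["fx"],im["hand_eye"])
save("w1.png",cv2.resize(im["image"],(800,600),interpolation=cv2.INTER_CUBIC))
for n,p in dict(stop=(0,0,24),clipcorner1=(60,44,8),c2=(60,-44,8),c3=(-105,44,8),c4=(-105,-44,8)).items(): print(n,wpix(im,np.r_[toworld(p[0],p[1]),p[2]],s)*800/560)
E
```

```text
1.6 [467.9919103  -93.07540246 117.81501784] [ 3.1405638   0.00486021 -0.45131142] -0.1759569399935789 [-112.1    1.1] 325.19226210127806 [[-8.61802795e-04 -9.65798123e-01 -2.59293740e-01  6.55544295e+01]
 [ 9.99999614e-01 -8.76302456e-04 -5.96666798e-05  5.21101410e-02]
 [-1.69593774e-04 -2.59293691e-01  9.65798505e-01 -1.73544816e+02]
 [ 0.00000000e+00  0.00000000e+00  0.00000000e+00  1.00000000e+00]]
stop [225.2351017  280.95360596]
clipcorner1 [165.040816  335.8735884]
c2 [150.42441579 212.85287871]
c3 [394.27571049 340.01605842]
c4 [393.43299551 203.74227577]
```

View pics/w1.png

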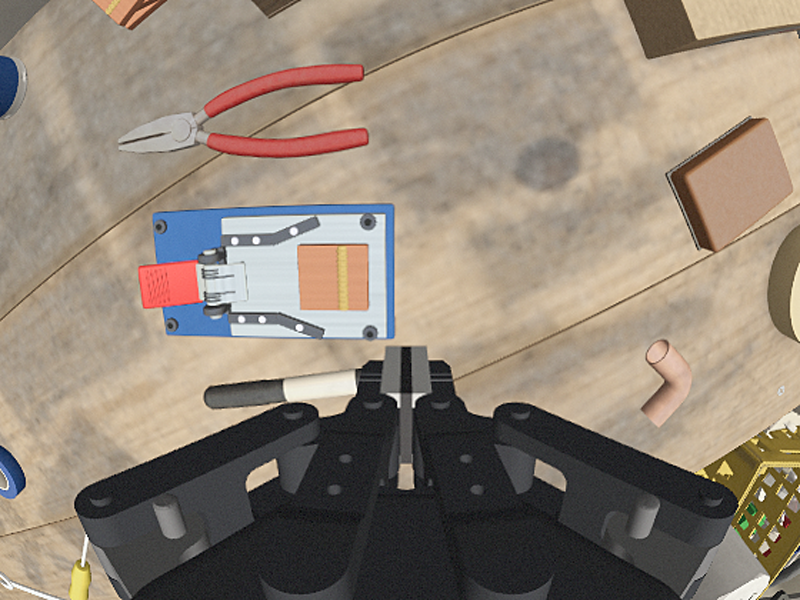

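The wrist view shows the jig's base corners at about (153,212), (393,204), (395,338) and (165,335), within 3 px of where my jig pose puts them. The coupon's corners are at about (298,245), (368,244), (368,310) and (299,309). Next I cast these pixels to points.

Run:
```python
from h import *
import pickle
s,im=pickle.load(open("w1.pkl","rb"))
f=lambda u,v,z: tojig(wplane(im,(u+.5)*.7-.5,(v+.5)*.7-.5,z,s)).tolist()
print("base",[f(*p,8) for p in((153,212),(393,204),(395,338),(165,335))])
print("coupon",[f(*p,26) for p in((298,245),(368,244),(368,310),(299,309))])
print("tab",[f(*p,z) for p,z in(((139,266),41),((144,308),41))])
go(-112,0,21); go(-108,-.5,21); go(-76.5,0,21)
```

```text
base [[58.0, -44.6], [-104.6, -44.0], [-105.3, 42.4], [60.1, 43.2]]
coupon [[-49.0, -22.1], [-90.5, -22.2], [-89.7, 17.7], [-47.4, 17.2]]
tab [[52.5, -14.3], [53.0, 12.8]]
turn [ 0.0004  0.0018 -0.0001] shift [ 0.1 -0.4 99.2]
turn [ 0.0004  0.0018 -0.0001] shift [ 0.6 -4.4 99.2]
turn [ 0.0004  0.0018 -0.0001] shift [  0.1 -35.9  99.2]
```

Call:
{"op": "send_rows", "data": {"plan": "0 0 0 0 0 50 255;0 0 0 0 0 90 255;0 0 0 0 0 95 255;0 0 0 0 0 95 255"}}

```text
time_s: 2.15
eef_pos: [470.4, -94.4, 27.7]
tcp_rot: [-3.141, -0.002, -0.453]
ft_force: [0.5, -0.4, -0.0]
width: 0.1
grip_force: 0.0
```

Run:
```python
from h import *
s=readout.state(); print(s["eef_pos"],tojig(s["eef_pos"]),s["ft_force"]); go(-80,-.5,22.5)
```

```text
[470.38600406 -94.40862913  27.67660432] [-112.3   -1.7] [ 0.49142871 -0.38834186 -0.04466674]
turn [-0.0004 -0.002  -0.0008] shift [ -1.2 -32.3   5.2]
```

Call:
{"op": "send_rows", "data": {"plan": "0 0 0 0 0 1 255;0 0 0 0 0 2 255;0 0 0 0 0 2 255;0 0 0 0 0 2 255"}}

```text
time_s: 2.65
eef_pos: [469.5, -93.8, 23.6]
tcp_rot: [-3.142, -0.0, -0.452]
ft_force: [0.2, -0.7, -0.3]
width: -0.4
grip_force: 0.0
```

Run:
```python
from h import *
P=[]
for i in range(8):
    s=readout.state(); P.append(np.r_[s["eef_pos"],s["tcp_rot"]]); imaging.get_image("wrist")
P=np.array(P); print(P[:,:3].round(1).tolist(),P.mean(0).round(3),tojig(P.mean(0)),s["ft_force"])
```

```text
[[469.5, -93.8, 23.6], [469.4, -93.8, 23.5], [469.4, -93.8, 23.5], [469.4, -93.8, 23.5], [469.4, -93.8, 23.4], [469.4, -93.8, 23.4], [469.4, -93.8, 23.4], [469.4, -93.8, 23.4]] [ 4.69395e+02 -9.37910e+01  2.34460e+01  7.85000e-01  0.00000e+00
 -4.52000e-01] [-112.2   -0.5] [ 0.6897218   0.80616873 -0.20861159]
```

Call:
{"op": "send_rows", "data": {"plan": "0 0 0 0 -4 1 255;0 0 0 0 -8 1 255;0 0 0 0 -12 1 255;0 0 0 0 -16 1 255;0 0 0 0 -20 1 255;0 0 0 0 -24 1 255;0 0 0 0 -27 1 255;0 0 0 0 -30 1 255;0 0 0 0 -31 1 255;0 0 0 0 -32 1 255;0 0 0 0 -32 1 255;0 0 0 0 -32 1 255"}}

```text
time_s: 4.55
eef_pos: [483.4, -65.1, 22.4]
tcp_rot: [-3.142, -0.0, -0.452]
ft_force: [-0.6, 0.4, -0.5]
width: -0.2
grip_force: 0.0
```

Run:
```python
from h import *
import pickle
s=readout.state(); im=imaging.get_image("wrist"); pickle.dump((s,im),open("w2.pkl","wb"))
print(s["eef_pos"],tojig(s["eef_pos"]),s["ft_force"])
save("w2.png",cv2.resize(im["image"][:380],(800,543),interpolation=cv2.INTER_CUBIC))
```

```text
[483.35699418 -65.06466679  22.41495108] [-80.2  -0.5] [-0.57919215  0.38016869 -0.49318589]
```

View pics/w2.png

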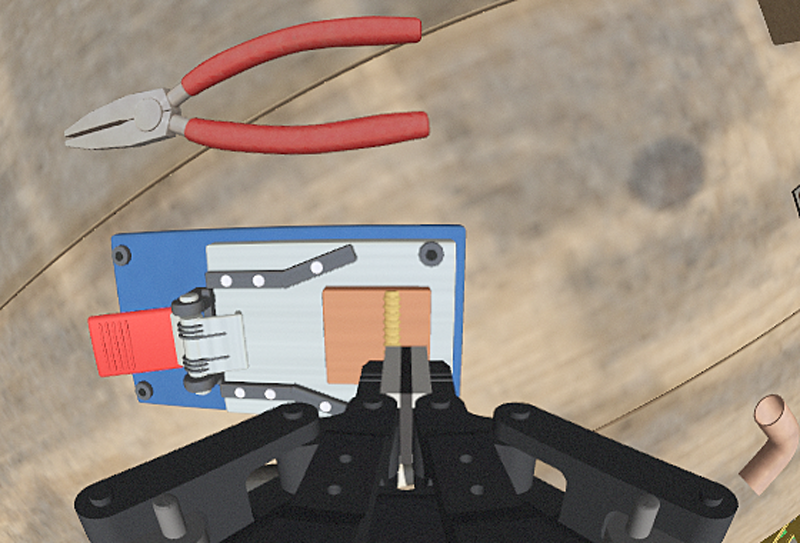

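The coupon's top edge runs (323,288) to (431,288), with a left-front corner at (327,383). The fingertip at (405,347) seems to overlap it, so I check by casting rays.

Run:
```python
from h import *
import pickle
s,im=pickle.load(open("w2.pkl","rb"))
f=lambda u,v,z: tojig(wplane(im,(u+.5)*.7-.5,(v+.5)*.7-.5,z,s)).tolist()
print("base",[f(*p,8) for p in((112,236),(466,225))])
print("coupon",[f(*p,26) for p in((323,288),(431,288),(327,383))],"nose",f(243,314,24),"tip edge",f(387,347,22),f(428,347,22))
print(wpix(im,s["eef_pos"],s)/.7)
```

```text
base [[57.8, -43.6], [-104.9, -44.4]]
coupon [[-48.7, -22.5], [-89.9, -22.4], [-48.1, 17.6]] nose [-14.4, -11.2] tip edge [-72.7, 3.1] [-89.2, 3.1]
[405.39516139 338.80685622]
```

The coupon has not moved, and the force reads about zero, so the tip must be passing above it. I check the tip's height from the scene camera.

Run:
```python
from h import *
import pickle
s=readout.state(); im=imaging.get_image("scene"); pickle.dump((s,im),open("s2.pkl","wb"))
e=np.array(s["eef_pos"]); p=proj(im,e); print(p, e, s["ft_force"])
x0,y0=int(p[0])-60,int(p[1])-50
print(x0,y0,[ (proj(im,np.r_[toworld(*q[:2]),q[2]])-[x0,y0])*6.6 for q in((-105,-44,8),(-105,44,8),(60,44,8),(-48,18,26),(-90,18,26))])
print((p-[x0,y0])*6.6)
save("s2.png",cv2.resize(im["image"][y0:y0+90,x0:x0+120],(792,594),interpolation=cv2.INTER_CUBIC))
```

```text
[299.15942621 218.54748205] [483.34960755 -65.09396898  22.40368005] [0.73417167 0.82808042 0.9904617 ]
239 168 [array([400.0883999 , 316.77095202]), array([487.87157382, 391.69979077]), array([157.77857002, 454.6526611 ]), array([353.20483207, 353.84027286]), array([434.45612917, 339.09218701])]
[397.052213   333.61338155]
```

View pics/s2.png

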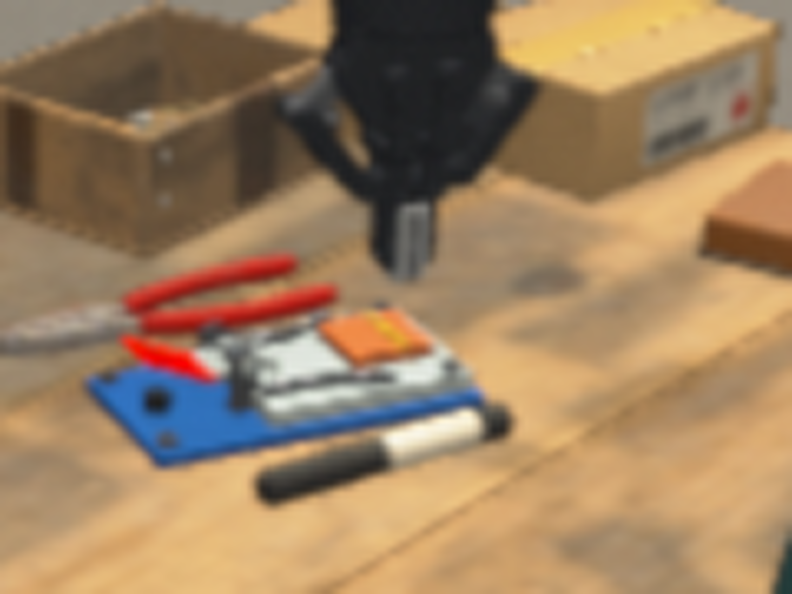

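The fingertip shows at (405,278), well above the coupon at (375,335), and above the TCP's predicted pixel (397,333). So the true tip sits behind the nominal TCP, and I estimate by how much.

Run:
```python
from h import *
import pickle
s,im=pickle.load(open("s2.pkl","rb")); e=np.array(s["eef_pos"]); Rt=R.from_euler("xyz",s["tcp_rot"]).as_matrix()
_,wim=pickle.load(open("w2.pkl","rb"))
for k in(0,10,20,25,30,35,40):
  for c in((0,0),(11,-8),(11,8),(-11,-8),(-11,8)):
    p=e+Rt@np.array([c[0],c[1],-k]); print(k,c,((proj(im,p)-[239,168])*6.6).round(),(wpix(wim,p,s)/.7).round())
```

```text
0 (0, 0) [397. 334.] [405. 339.]
0 (11, -8) [371. 327.] [385. 313.]
0 (11, 8) [401. 322.] [426. 312.]
0 (-11, -8) [393. 346.] [386. 364.]
0 (-11, 8) [423. 340.] [425. 364.]
10 (0, 0) [398. 314.] [405. 348.]
10 (11, -8) [372. 308.] [384. 321.]
10 (11, 8) [402. 302.] [427. 321.]
10 (-11, -8) [393. 326.] [385. 374.]
10 (-11, 8) [424. 321.] [426. 374.]
20 (0, 0) [399. 295.] [405. 358.]
20 (11, -8) [373. 288.] [383. 330.]
20 (11, 8) [403. 283.] [428. 330.]
20 (-11, -8) [394. 307.] [384. 386.]
20 (-11, 8) [425. 301.] [427. 386.]
25 (0, 0) [399. 285.] [405. 364.]
25 (11, -8) [373. 278.] [382. 335.]
25 (11, 8) [404. 273.] [429. 334.]
25 (-11, -8) [395. 297.] [383. 392.]
25 (-11, 8) [426. 291.] [428. 392.]
30 (0, 0) [400. 275.] [405. 370.]
30 (11, -8) [374. 269.] [381. 340.]
30 (11, 8) [404. 263.] [430. 340.]
30 (-11, -8) [395. 287.] [382. 399.]
30 (-11, 8) [426. 281.] [428. 399.]
35 (0, 0) [400. 265.] [405. 376.]
35 (11, -8) [374. 259.] [380. 345.]
35 (11, 8) [405. 254.] [430. 345.]
35 (-11, -8) [396. 277.] [382. 405.]
35 (-11, 8) [427. 272.] [429. 405.]
40 (0, 0) [401. 255.] [405. 383.]
40 (11, -8) [375. 249.] [380. 351.]
40 (11, 8) [405. 244.] [431. 351.]
40 (-11, -8) [396. 267.] [381. 413.]
40 (-11, 8) [427. 262.] [430. 413.]
```

Call:
{"op": "send_rows", "data": {"plan": "0 0 0 0 10 0 255;0 0 0 0 22 0 255;0 0 0 0 22 0 255;0 0 0 0 22 0 255;0 0 0 0 22 15 255;0 0 0 0 22 28 255;0 0 0 0 22 33 255;0 0 0 0 22 34 255;0 0 0 0 22 34 255;0 0 0 0 22 34 255"}}

```text
time_s: 5.9
eef_pos: [474.0, -84.9, -11.2]
tcp_rot: [-3.141, -0.001, -0.452]
ft_force: [0.4, 0.2, 0.4]
width: -0.3
grip_force: 0.0
```

Run:
```python
from h import *
import pickle
s=readout.state(); im=imaging.get_image("wrist"); sc=imaging.get_image("scene"); pickle.dump((s,im),open("w3.pkl","wb"))
e=np.array(s["eef_pos"]); print(e,tojig(e),s["ft_force"])
a=cv2.resize(im["image"][150:380,60:380],(640,460),interpolation=cv2.INTER_CUBIC)
p=proj(sc,np.r_[e[:2],25]).astype(int); b=cv2.resize(sc["image"][p[1]-40:p[1]+40,p[0]-40:p[0]+40],(460,460)[:2],interpolation=cv2.INTER_CUBIC)
save("w3.png",cv2.resize(np.hstack([a,b]),(800,335)))
```

```text
[474.00088496 -84.8531097  -11.20848033] [-102.1   -0.8] [0.39531368 0.1699703  0.44154279]
```

View pics/w3.png

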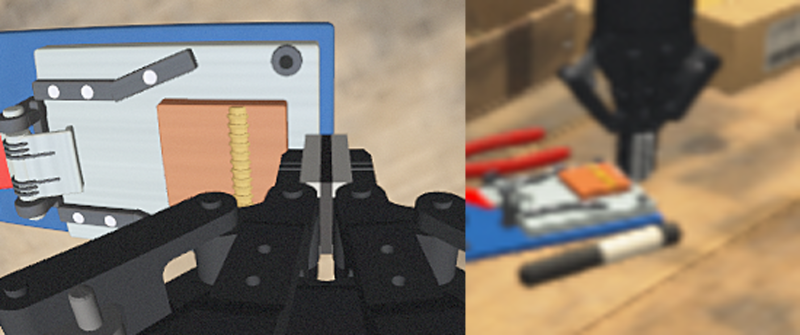

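The tip is now low behind the coupon: in the left panel it is at (325,137), beside the coupon's rear edge at (285,130). Next I feel for the bed.

Call:
{"op": "send_rows", "data": {"plan": "0 0 0 0 0 1 255;0 0 0 0 0 2 255;0 0 0 0 0 2 255;0 0 0 0 0 2 255"}}

```text
time_s: 6.5
eef_pos: [473.9, -84.8, -13.0]
tcp_rot: [-3.141, -0.0, -0.452]
ft_force: [-4.7, 1.2, 7.3]
width: -0.2
grip_force: 4.5
```

Call:
{"op": "send_rows", "data": {"plan": "0 0 0 0 0 1 255;0 0 0 0 0 1 255;0 0 0 0 0 1 255"}}

```text
time_s: 6.88
eef_pos: [474.1, -84.8, -13.2]
tcp_rot: [-3.141, -0.0, -0.452]
ft_force: [-8.5, 2.2, 19.9]
width: -0.1
grip_force: 10.4
```

Call:
{"op": "send_rows", "data": {"plan": "0 0 0 0 0 1 255;0 0 0 0 0 1 255;0 0 0 0 0 1 255"}}

```text
time_s: 7.25
eef_pos: [474.2, -84.8, -13.3]
tcp_rot: [-3.141, -0.001, -0.452]
ft_force: [-16.0, 5.2, 31.7]
width: 0.3
grip_force: 16.4
```

Call:
{"op": "send_rows", "data": {"plan": "0 0 0 0 0 -5.5 255;0 0 0 0 0 -5.5 255;0 0 0 0 -4 -5.5 255;0 0 0 0 -8 -5.5 255;0 0 0 0 -12 -5.5 255;0 0 0 0 -16 -5.5 255;0 0 0 0 -20 -5.5 255;0 0 0 0 -24 -5.5 255;0 0 0 0 -28 -5.5 255;0 0 0 0 -31 -5.5 255;0 0 0 0 -33 -5.5 255;0 0 0 0 -33 -5.5 255"}}

```text
time_s: 8.75
eef_pos: [488.3, -55.0, -10.1]
tcp_rot: [-3.141, -0.0, -0.452]
ft_force: [0.8, 0.4, 0.1]
width: -0.1
grip_force: 0.0
```

```bash
cat >> h.py <<'E'
def coupon(s,im):
    a=im["image"]; h=cv2.cvtColor(a,cv2.COLOR_RGB2HSV); c=a.astype(int)
    m=((h[...,0]>3)&(h[...,0]<16)&(h[...,1]>95)&(c[...,0]>150)).astype(np.uint8); m[:130]=0; m[300:]=0; m[:,:90]=0; m[:,360:]=0
    n,l,st,ce=cv2.connectedComponentsWithStats(m); k=1+np.argmax(st[1:,4]); rows=[]
    for v in range(st[k,1]+6,st[k,1]+st[k,3]-2,6):
        q=np.where(l[v]==k)[0]
        rows.append((tojig(wplane(im,q[0]-.5,v,26,s)).tolist(),tojig(wplane(im,q[-1]+.5,v,26,s)).tolist()))
    q=np.where(l[:,int(ce[k][0])]==k)[0]; print("near edge",tojig(wplane(im,ce[k][0],q[0]-.5,26,s)))
    print(st[k],rows)
E
python3 - <<'E'
from h import *
import pickle
s,im=pickle.load(open("w2.pkl","rb")); coupon(s,im)
s=readout.state(); im=imaging.get_image("wrist"); pickle.dump((s,im),open("w4.pkl","wb"))
print(s["eef_pos"],tojig(s["eef_pos"]),s["ft_force"]); coupon(s,im)
save("w4.png",cv2.resize(im["image"][150:380,40:380],(800,541),interpolation=cv2.INTER_CUBIC))
E
```

```text
near edge [-60.  -21.9]
[ 226  203   45   66 2464] [([-48.3, -18.2], [-71.4, -18.2]), ([-48.1, -14.8], [-71.9, -14.8]), ([-48.5, -11.3], [-71.9, -11.4]), ([-48.3, -7.8], [-71.8, -7.9]), ([-48.1, -4.2], [-72.3, -4.4]), ([-48.5, -0.6], [-72.2, -0.8]), ([-48.2, 3.0], [-71.6, 2.8]), ([-48.0, 6.8], [-71.6, 6.5]), ([-48.4, 10.5], [-62.9, 10.3]), ([-48.1, 14.4], [-61.6, 14.2])]
[488.27916975 -55.01932688 -10.05772146] [-69.   -0.6] [0.81131292 0.37991504 0.0963765 ]
near edge [-34.  -21.5]
[ 179  222   55   70 3023] [([-20.8, -18.2], [-43.2, -18.5]), ([-20.4, -15.3], [-43.5, -15.6]), ([-20.6, -12.3], [-43.8, -12.7]), ([-20.8, -9.2], [-44.1, -9.7]), ([-20.4, -6.1], [-44.4, -6.7]), ([-20.6, -3.0], [-44.2, -3.6]), ([-20.7, 0.2], [-44.5, -0.5]), ([-20.8, 3.4], [-44.3, 2.6]), ([-21.0, 6.7], [-44.6, 5.9]), ([-21.1, 10.1], [-44.4, 9.1]), ([-39.2, 12.7], [-44.1, 12.5])]
```

View pics/w4.png

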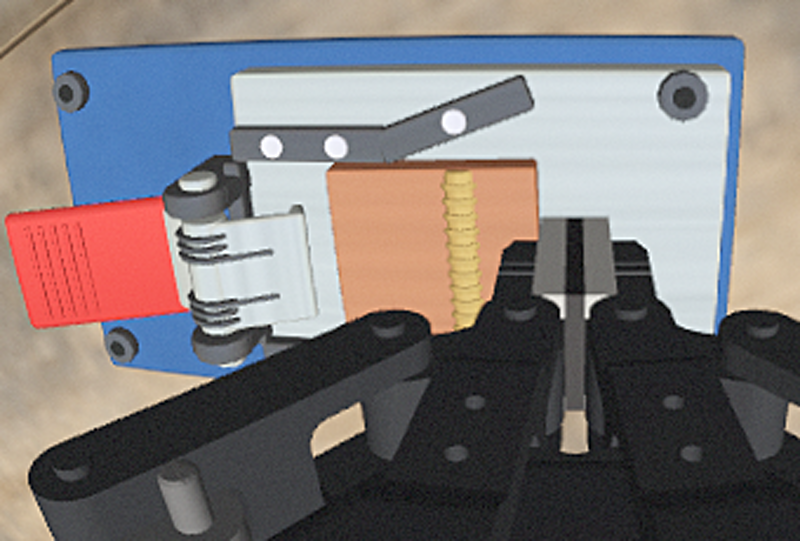

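The coupon is square, with its front at jig x ≈ -20.7 and the nose at about -14. I nudge it 2.5 mm more, then back off, lift, open the gripper and straddle.

Call:
{"op": "send_rows", "data": {"plan": "0 0 0 0 -1.3 0 255;0 0 0 0 -2.5 0 255;0 0 0 0 -2.5 0 255;0 0 0 0 4 0 255;0 0 0 0 8 0 255;0 0 0 0 8 -25 255;0 0 0 0 8 -60 255;0 0 0 0 -20 -60 0;0 0 0 0 -47 -60 0;0 0 0 0 -47 -60 0;0 0 0 0 -47 -60 0;0 0 0 0 -47 -60 0"}}

```text
time_s: 10.3
eef_pos: [508.5, -13.5, 49.8]
tcp_rot: [3.141, 0.0, -0.453]
ft_force: [-0.2, -0.2, 0.6]
width: 85.3
grip_force: 0.0
```

Run:
```python
from h import *
import pickle
s=readout.state(); im=imaging.get_image("wrist"); pickle.dump((s,im),open("w5.pkl","wb"))
print(s["eef_pos"],tojig(s["eef_pos"]),s["ft_force"],s["width"],s["time_s"]); coupon(s,im); go(-21.7,-.5,50)
save("w5.png",cv2.resize(im["image"][130:410],(800,400),interpolation=cv2.INTER_CUBIC))
```

```text
[508.45199003 -13.48518454  49.84693081] [-22.9  -0.6] [-0.19642989 -0.19024907  0.59759134] 85.31407796800885 10.3
near edge [-30.  -21.8]
[ 276  192   40   60 2176] [([-18.4, -17.7], [-41.5, -17.6]), ([-18.3, -13.8], [-42.3, -13.8]), ([-18.3, -9.9], [-42.3, -9.8]), ([-18.3, -5.9], [-41.8, -5.9]), ([-18.2, -1.9], [-41.9, -1.8]), ([-18.2, 2.1], [-42.0, 2.2]), ([-18.2, 6.2], [-41.5, 6.3]), ([-18.8, 10.4], [-42.2, 10.5]), ([-18.7, 14.6], [-42.3, 14.7])]
turn [ 0.0001 -0.0001 -0.0009] shift [-0.1 -1.1 -0.1]
```

View pics/w5.png

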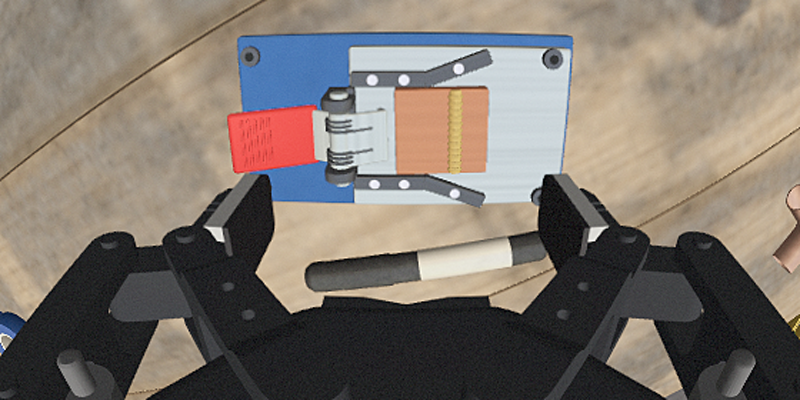

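The open fingers straddle the work: left tip at about (258,175), right tip at (552,175). The tab is at (272,138) and the coupon at (440,130), its front at -18.3 and rear at about -60.3. Next I go down onto the tab.

Call:
{"op": "send_rows", "data": {"plan": "0 0 0 0 0 30 0;0 0 0 0 0 50 0;0 0 0 0 0 59 0;0 0 0 0 0 59 0;0 0 0 0 0 59 0;0 0 0 0 0 62 0;0 0 0 0 0 64 0;0 0 0 0 0 66 0;0 0 0 0 0 68 0;0 0 0 0 0 68 0;0 0 0 0 0 68 0"}}

```text
time_s: 11.72
eef_pos: [508.8, -13.0, -17.9]
tcp_rot: [3.141, -0.0, -0.452]
ft_force: [-2.2, -3.4, 5.7]
width: 85.4
grip_force: 3.0
```

Call:
{"op": "send_rows", "data": {"plan": "0 0 0 0 0 1 0;0 0 0 0 0 2 0;0 0 0 0 0 2 0;0 0 0 0 0 2 0"}}

```text
time_s: 12.22
eef_pos: [508.9, -13.1, -19.7]
tcp_rot: [3.141, -0.001, -0.452]
ft_force: [-2.2, -4.0, 6.8]
width: 85.3
grip_force: 3.6
```

Call:
{"op": "send_rows", "data": {"plan": "0 0 0 0 0 1 0;0 0 0 0 0 1 0;0 0 0 0 0 1 0"}}

```text
time_s: 12.6
eef_pos: [509.0, -13.1, -20.6]
tcp_rot: [3.142, -0.001, -0.452]
ft_force: [-3.0, -3.2, 6.9]
width: 85.4
grip_force: 3.8
```

Call:
{"op": "send_rows", "data": {"plan": "0 0 0 0 0 1 0;0 0 0 0 0 1 0;0 0 0 0 0 1 0"}}

```text
time_s: 12.98
eef_pos: [509.1, -13.1, -21.5]
tcp_rot: [-3.142, -0.001, -0.452]
ft_force: [-1.3, -4.1, 7.8]
width: 84.9
grip_force: 4.0
```

Call:
{"op": "send_rows", "data": {"plan": "0 0 0 0 0 1 0;0 0 0 0 0 1 0;0 0 0 0 0 1 0"}}

```text
time_s: 13.35
eef_pos: [509.2, -13.1, -22.4]
tcp_rot: [-3.141, -0.001, -0.452]
ft_force: [-1.5, -3.0, 8.3]
width: 85.1
grip_force: 4.2
```

Call:
{"op": "send_rows", "data": {"plan": "0 0 0 0 0 1 0;0 0 0 0 0 1 0;0 0 0 0 0 1 0"}}

```text
time_s: 13.72
eef_pos: [509.3, -13.1, -23.2]
tcp_rot: [-3.141, -0.001, -0.452]
ft_force: [-3.3, -3.5, 10.9]
width: 85.4
grip_force: 5.4
```

The tab is on its stop: force jumps to 10.9 N at tip height ≈ 21 mm. Now I push, with the tab finger sliding along the tab.

Call:
{"op": "send_rows", "data": {"plan": "0 0 0 0 -2 0.3 0;0 0 0 0 -4 0.3 0;0 0 0 0 -6 0.3 0;0 0 0 0 -8 0.3 0;0 0 0 0 -10 0.3 0;0 0 0 0 -12 0.3 0;0 0 0 0 -14 0.3 0;0 0 0 0 -16 0.3 0;0 0 0 0 -18 0.3 0;0 0 0 0 -20 0.3 0;0 0 0 0 -20 0.3 0;0 0 0 0 -20 0.3 0"}}

```text
time_s: 15.22
eef_pos: [518.3, 4.9, -23.4]
tcp_rot: [-3.141, -0.002, -0.452]
ft_force: [-1.6, -2.2, 11.6]
width: 85.3
grip_force: 5.6
```

Run:
```python
from h import *
import pickle
s=readout.state(); im=imaging.get_image("wrist"); pickle.dump((s,im),open("w6.pkl","wb"))
print(s["eef_pos"],tojig(s["eef_pos"]),s["ft_force"],s["width"],s["time_s"]); coupon(s,im)
```

```text
[518.33415135   4.93137829 -23.36453728] [-2.  -1.4] [-1.56606572 -2.17544842 11.61102519] 85.28620443714307 15.225
near edge [-18.1 -21.5]
[ 286  234   74   66 2816] [([-2.7, -18.7], [-33.6, -18.4]), ([-2.7, -16.1], [-33.8, -15.7]), ([-2.7, -13.4], [-34.0, -12.9]), ([-2.7, -10.6], [-34.2, -10.2]), ([-15.8, -7.7], [-34.5, -7.3]), ([-15.9, -4.9], [-34.7, -4.4]), ([-16.0, -2.0], [-35.0, -1.5]), ([-16.2, 0.9], [-35.3, 1.5]), ([-16.3, 4.0], [-35.6, 4.6]), ([-16.0, 7.0], [-35.9, 7.7])]
```

Call:
{"op": "send_rows", "data": {"plan": "0 0 0 0 -1 0 0;0 0 0 0 -2 0 0;0 0 0 0 -2 0 0;0 0 0 0 -2 0 0"}}

```text
time_s: 15.78
eef_pos: [519.2, 6.7, -23.4]
tcp_rot: [-3.141, -0.002, -0.452]
ft_force: [-1.2, -4.2, 11.8]
width: 85.1
grip_force: 5.7
```

Call:
{"op": "send_rows", "data": {"plan": "0 0 0 0 -1 0 0;0 0 0 0 -1 0 0;0 0 0 0 -1 0 0"}}

```text
time_s: 16.15
eef_pos: [519.6, 7.5, -23.4]
tcp_rot: [-3.141, -0.002, -0.452]
ft_force: [-2.7, -4.9, 11.8]
width: 85.3
grip_force: 6.9
```

Call:
{"op": "send_rows", "data": {"plan": "0 0 0 0 -1 0 0;0 0 0 0 -1 0 0;0 0 0 0 -1 0 0"}}

```text
time_s: 16.52
eef_pos: [519.6, 7.6, -23.4]
tcp_rot: [3.14, -0.002, -0.452]
ft_force: [-7.2, -12.8, 14.3]
width: 85.5
grip_force: 12.6
```

Run:
```python
from h import *
import pickle
s=readout.state(); im=imaging.get_image("wrist")
print(s["eef_pos"],tojig(s["eef_pos"]),s["ft_force"],s["width"],s["time_s"]); coupon(s,im)
```

```text
[519.62141727   7.58325394 -23.4069476 ] [ 1.  -1.4] [ -7.17610641 -12.76206984  14.30595649] 85.47121952497193 16.525
near edge [-13.9 -21.5]
[ 287  234   73   66 2290] [([-0.1, -18.7], [-30.5, -18.4]), ([-0.1, -16.1], [-24.3, -15.8]), ([-0.1, -13.4], [-24.0, -13.1]), ([-0.1, -10.7], [-24.2, -10.3]), ([-16.2, -7.7], [-24.4, -7.5]), ([-16.3, -4.9], [-24.2, -4.7]), ([-16.5, -2.0], [-23.9, -1.8]), ([-16.6, 1.0], [-23.7, 1.2]), ([-16.3, 4.0], [-23.4, 4.2]), ([-16.5, 7.1], [-23.7, 7.3])]
```

The coupon is home: its front reads -0.1 and the push force has risen. I ease off 2 mm and lift straight up.

Call:
{"op": "send_rows", "data": {"plan": "0 0 0 0 1 0 0;0 0 0 0 2.5 0 0;0 0 0 0 2.5 0 0;0 0 0 0 2.5 -4 0;0 0 0 0 2.5 -8 0;0 0 0 0 2.5 -14 0;0 0 0 0 2.5 -25 0;0 0 0 0 2.5 -50 0;0 0 0 0 2.5 -90 0;0 0 0 0 2.5 -90 0;0 0 0 0 2.5 -90 0"}}

```text
time_s: 17.95
eef_pos: [517.9, 6.5, 65.4]
tcp_rot: [3.142, 0.0, -0.452]
ft_force: [0.0, 0.1, -0.9]
width: 85.4
grip_force: 0.0
```

Run:
```python
from h import *
s=readout.state(); im=imaging.get_image("wrist")
print(s["eef_pos"],tojig(s["eef_pos"]),s["ft_force"],s["width"],s["time_s"]); coupon(s,im)
save("w7.png",cv2.resize(im["image"][130:330,100:460],(800,444),interpolation=cv2.INTER_CUBIC))
```

```text
[517.90210182   6.46573795  65.42364775] [-0.8 -0.4] [ 0.04917407  0.06323812 -0.93734746] 85.40854539957645 17.95
near edge [-14.7 -21.5]
[ 283  187   37   55 1091] [([0.0, -17.1], [-24.2, -17.1]), ([0.0, -12.9], [-24.3, -12.9]), ([-16.2, -8.7], [-23.8, -8.7]), ([-16.3, -4.5], [-23.9, -4.5]), ([-16.4, -0.2], [-24.0, -0.2]), ([-16.5, 4.1], [-23.4, 4.2]), ([-15.9, 8.5], [-24.3, 8.6]), ([-16.0, 13.0], [-23.7, 13.0])]
```

View pics/w7.png

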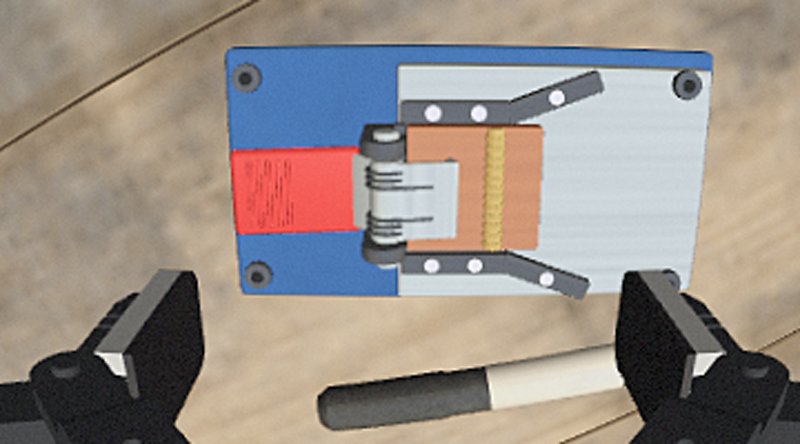

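The coupon, at (475,190), sits square between the rails and against the stop, with the nose clamped on it at (458,200). The tab is released, and the gripper is clear of everything.

```bash
python3 -c "
from plant import order; print(order.finish_job())"
```

```text
the job is handed in; nothing more can be done
None
```

The coupon was pushed home against the back stop with the tab held down, the clip was released onto it, and the job is handed in; the last wrist picture showed it square and clamped, with no verdict returned.

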